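# Lock the filter cover of a thread-waste extractor

### The job

The filter cover of the thread-waste extractor has been left standing open. Push it down onto its seal, then set your fingertips in the slot of the orange quarter-turn fastener, press the cover home and turn the fastener clockwise a full quarter turn to its stop, so that the cover stays locked flush when you let go. Only push and turn: lift nothing, do not swing the cover further open, and leave the sewing things on and around the extractor where they are.

Things in the scene. Friction and masses are not known exactly. Their poses are not given: they have to be found in the camera images.
- extractor: Thread-waste extractor: fixed grey box 300 mm (its x) by 340 mm (y), fixed decks 150 mm high at the back and right (-y), white cover over the rest. Origin: centre of its underside, on the table; -x side faces the robot, yaw varies. With the cover shut, in this frame: pressing pad centre (-103, 130, 160) mm, slot mouth centre (-78, 45, 162) mm. A sprung rubber seal tops the front wall.
- hinge (a point): Middle of the cover's hinge line, at (62, 45, 155) mm in the extractor's frame; the hinge line runs along the extractor's y, at the cover's far edge.
- cover (a joint): Hinge angle of the white cover (rad): 0 shut flush, grows as its near edge rises. 250 mm wide, reaches 217 mm from the hinge line, 10 mm thick. The stiff hinge holds it where left; a light push closes it. It meets the seal at 0.05 rad; pressed down but unlocked it springs back to about 0.03 when let go. Pressing it flush at the fastener takes 8 to 10 N.
- cover_pad (a point): Centre of the ribbed pressing pad on the cover's top face, 165 mm from the hinge line and 85 mm to the left (+y) of the fastener; a free flat area some 60 mm across. Moves with the cover; z is the cover's upward normal.
- fastener (a joint): Turn of the fastener (rad), clockwise seen from above: 0 open (slot along the extractor's y), 1.571 locked at its stop (slot along the extractor's x). Stays where left; 0.1 N m turns it. From 0.9 rad on, the cam tongue under the cover runs beneath a sloped keeper at the front wall, which draws it down the last few mm; with the cover not pressed down it binds there. From 1.4 rad on it holds the cover flush.
- slot (a point): Centre of the mouth of the fastener's slot, on its turning axis, level with the top of the orange disc (76 mm diameter, 2 mm proud of the cover). The slot is 66 mm long along this frame's x, 30 mm wide along its y and 14 mm deep, with a flat floor; z is the cover's upward normal. Roomy for closed fingertips, which may spin idly at its centre: drive it from near one end, or with fingers spread along it.
- cone_navy: Loose navy thread cone, 125 mm tall, 68 mm wide, standing to the left of the extractor; origin at the centre of its underside. Leave alone.
- cone_red: Loose red thread cone, 125 mm tall, 68 mm wide, standing to the right of the extractor; origin at the centre of its underside. Leave alone.
- spool_gold: Loose gold sewing spool, 54 mm tall, 30 mm wide, standing on the extractor's right deck; origin at the centre of its underside. Leave alone.
- bobbin_jar: Loose bobbin jar, 55 mm tall, 52 mm wide, standing on the extractor's rear deck; origin at the centre of its underside. Leave alone.
- screwdriver: Loose screwdriver, 170 mm long along its x, lying right of the extractor; origin at the underside. Leave alone.
- lint_brush: Loose hand brush, about 200 mm long, lying left of the extractor along its x; origin at the underside. Leave alone.
- shears: Loose tailor's shears with black handles, about 250 mm long along their x, lying to the right of the extractor; origin at the underside near the pivot. Leave alone.
- pin_dish: Loose blue round pin dish, 72 mm wide, 16 mm tall, on the extractor's rear deck; origin at the centre of its underside. Leave alone.

How it is judged:
On the way, in this order (a step that is already met when the one before it is completed fails the run):
1. the cover is pushed down onto its seal with the fastener still open (value of joint cover below 0.06 rad and value of joint fastener below 0.9 rad), for 0.1 s.
2. the cover is pressed flush and the fastener turned to lock it (value of joint cover below 0.014 rad and value of joint fastener above 1.4 rad), for 0.1 s.
At the end, for the whole second after the job is handed in: With the robot clear, the cover stays flush (hinge angle below 0.014 rad, about 3 mm at its near edge) with the fastener turned to the locked end (1.40 rad or more of 1.571), both at rest, and none of the eight sewing things has moved 20 mm or more (all of step 2 and velocity of joint cover below 0.03 rad/s and velocity of joint fastener below 0.05 rad/s and distance of each of cone_navy, cone_red, spool_gold, bobbin_jar, screwdriver, lint_brush, shears, pin_dish from where it was at the start of the episode below 0.02 m); the robot touches nothing.
It fails at once if the cover is lifted or swung further open than it stood (value of joint cover above 0.64 rad).
It fails at once if one of the sewing things is moved by 20 mm or more, or lifted (distance of any of cone_navy, cone_red, spool_gold, bobbin_jar, screwdriver, lint_brush, shears, pin_dish from where it was at the start of the episode above 0.02 m).
It also fails if it takes over 48 s, if anything falls off the work surface, if the arm or the gripper's body presses on something with over 40 N, if the wrist force passes 120 N, or if a joint passes its speed limit or range.

### The arm

A 7-joint arm with a two-finger parallel gripper is mounted at the origin on the work surface. World frame = base frame: x ahead of the robot, y to its left, z up, the work surface at z = 0. Lengths are in m, angles in rad, forces in N, time in s.
With the tool pointing down it reaches from about 0.425 to 0.875 m from the base axis. Payload 8.4 kg.
Tool frame: the origin (TCP) lies at the very end of the fingers, on their centre line; the grasp point (between the pads) lies 19 mm behind it; z points along the fingers, y is the line along which they close (so a half turn about z gives the same grasp; the last joint's range is limited). The gripper opens to 87 mm and grips with 3 to 60 N. Pads are 19 mm wide; open, the fingers measure 117 mm over their backs; the gripper's body (75 mm by 190 mm) begins 51 mm behind the grasp point.
Start: joints at [1.03, 0.333, 0.04, 1.465, -0.013, 1.343, -0.059], TCP at [0.278, -0.588, 0.202] pointing down, gripper open.
Joint ranges: [-2.58, 2.58], [-0.38, 2.09], [-1.3, 1.39], [0.25, 2.4], [-1.5, 4.64], [0.08, 2.09], [-2.65, 2.65]. Speed limits (rad/s): [2.22, 2.22, 2.79, 2.79, 3.14, 3.14, 3.14].

### API

Orientations are given as a rotation vector (axis times angle).
In Python, from cell import manip gives the robot as it stands.
- The arm moves only by the tool send_rows, never from a script. Its argument "steps" is a list of rows, each a list of 6 numbers: the shift along the tool's x, y, z in mm, then the turn, a rotation vector about the tool's x, y, z in rad. A call has 1 to 12 rows; each row is the pose to reach, as a shift and turn from the pose commanded when the call began, along the tool's axes at that moment; what a row does not reach only later rows make up. A row lasts 1/10 s, in which the tool goes at most 50 mm and 8.59 degrees, less where a joint would pass 70% of its speed; a pose out of reach is approached as far as the arm can. A call with a gripper value outside its range is refused whole. "gripper" is the finger opening in mm, from 0 to 87, set as the call begins (left out, the last holds). The fingers move at their own pace and stop on an object; "force" is the grip in N (left out, the last holds). Time passes only in rows, so rows that repeat a pose let the fingers close. It gives the time, the measured TCP pose, the force, the opening and the grip force at its end, in the units of the state.
- manip.get_state(): the state, without advancing time (a new reading comes with each control period).
- manip.camera(name): name is "scene" or "top" or "wrist"; returns the picture (480x640x3 uint8, blue, green, red); there is no depth.
- manip.camera_model(name): a dict with "intrinsics" (3x3 intrinsics, pixels), "rvec" (rotation vector, rad) and "tvec" (3), from world to camera coordinates, as OpenCV has them; the wrist camera has in their place "T_tool_cam" (4x4, takes a point from camera to tool coordinates, whose origin is the TCP and whose axes are the flange's). Camera axes: x right, y down, z forward; pixel columns grow to the right and rows downward; lengths in m; the calibration is good to about 2 mm. A picture is of the moment at which its call begins: read the wrist's pose just before it. camera_model takes no time and is no camera call.
- manip.sign_off(): hands the job in; it is judged then, once.
The state is a dict: "time_s": time; "joints": joint angles; "joint_velocities": joint speeds; "joint_torque": joint torques, N m; "tcp_pos": TCP position; "tool_rot": TCP orientation; "force": force on the tool from outside, world axes, zero at the start; "wrist_torque": the same for the moment, N m; "grip_width": opening from 0.0 (shut) to 1.0 (fully open); "finger_force": force on a finger pad.
Only numpy, scipy, OpenCV 4.12 (cv2) and the standard library are available. Lean on these libraries where they do the work, as an engineer would, in place of code of your own. Each camera call takes 0.05 s, during which the arm holds its last target. There are 200 camera calls.

## Working session

There is one attempt and no reset: what is moved stays moved. The work goes in short steps, Python scripts to look and compute and a tool call to move; the robot and the scene stay as the last step left them, time stands still between calls to the robot, and variables do not carry over. Pictures are saved under pics/ and viewed, at most 10 in all, crops included, and the job is handed in when it is done.

Besides the shell and the picture viewer there is one more tool, called after ">>>" by a JSON object that holds its "name" and its "arguments". send_rows: Moves the arm, as the interface text tells. Its arguments: {"type":"object","properties":{"steps":{"type":"array"},"gripper":{"type":"number"},"force":{"type":"number"}},"required":["steps"]}

```bash
mkdir -p pics; python3 - <<'E'
from cell import manip
import cv2,numpy as np
s=manip.get_state();print(s)
for n in("scene","top"):
    im=manip.camera(n);cv2.imwrite(f"pics/{n}0.png",im)
    m=manip.camera_model(n);print(n,m)
print(manip.camera_model("wrist"))
E
```

```text
{'time_s': 0.0, 'joints': array([ 1.02978776,  0.33388828,  0.0398517 ,  1.46629603, -0.01343814,
        1.34329591, -0.05852124]), 'joint_velocities': array([ 7.95145421e-04, -9.68896406e-04,  3.62877399e-04, -3.55642200e-04,
       -9.86833185e-05, -9.39106782e-04,  5.39205207e-05]), 'joint_torque': array([-1.08355514e-03, -6.56340265e+01,  1.33478589e+00, -4.03809392e+01,
       -5.99204306e-02,  4.45510133e-02,  1.27574285e-04]), 'tcp_pos': array([ 0.27769949, -0.58712277,  0.20086149]), 'tool_rot': array([-3.06373101e+00, -6.87976667e-01,  6.57190275e-04]), 'force': array([ 0.55508012, -0.5111341 ,  0.14706595]), 'wrist_torque': array([-0.06136781,  0.00367181, -0.03915685]), 'finger_force': 0.0, 'grip_width': 1.0028228049298293}
scene {'intrinsics': array([[592.36998937,   0.        , 326.36987264],
       [  0.        , 592.36998937, 221.63314587],
       [  0.        ,   0.        ,   1.        ]]), 'rvec': array([ 1.6562138 ,  1.92079047, -0.75137752]), 'tvec': array([ 0.06267174, -0.34372248,  1.60867051])}
top {'intrinsics': array([[448.80282701,   0.        , 310.42382284],
       [  0.        , 448.80282701, 240.0088257 ],
       [  0.        ,   0.        ,   1.        ]]), 'rvec': array([ 2.18409031, -2.20600828,  0.07890829]), 'tvec': array([0.0066142 , 0.57569313, 1.16286968])}
{'intrinsics': array([[403.9373424 ,   0.        , 313.74738845],
       [  0.        , 403.9373424 , 241.21408672],
       [  0.        ,   0.        ,   1.        ]]), 'T_tool_cam': array([[-3.12239246e-04, -9.57731583e-01, -2.87663200e-01,
         7.86331541e-02],
       [ 9.99999435e-01, -5.91407762e-04,  8.83570865e-04,
         5.73440149e-04],
       [-1.01634997e-03, -2.87662762e-01,  9.57731227e-01,
        -1.83148723e-01],
       [ 0.00000000e+00,  0.00000000e+00,  0.00000000e+00,
         1.00000000e+00]])}
```

View pics/scene0.png

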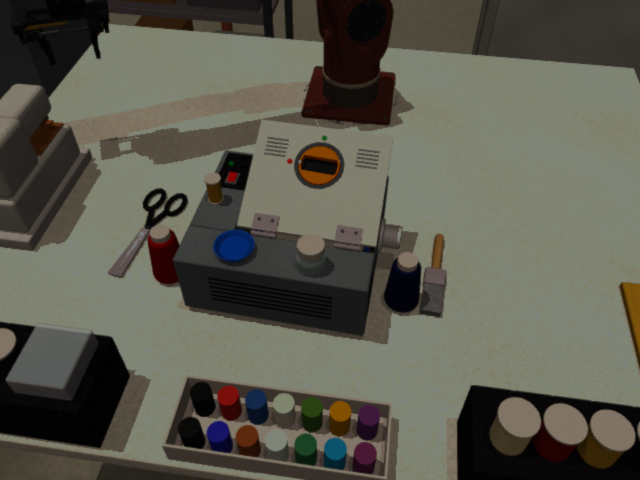

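View pics/top0.png

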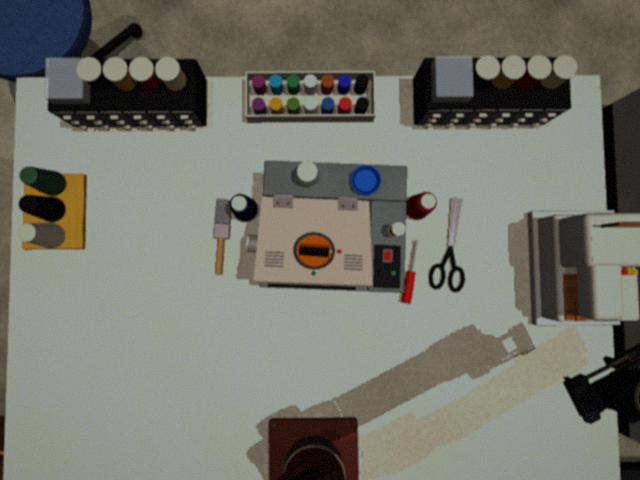

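The scene view shows the open cover with the orange fastener at about (319,165) and the rear deck in front. The top view shows the disc at about (314,251), the rear deck corners at about (264,161) and (407,166), the front-right corner at about (404,290), and the ribbed left pad at about (275,258).

```bash
cat >h.py <<'E'
from cell import manip
import cv2,numpy as np
from scipy.spatial.transform import Rotation as R
def model(n):
    m=manip.camera_model(n);return m["intrinsics"],cv2.Rodrigues(m["rvec"])[0],np.array(m["tvec"])
def ray(n,p):
    K,r,t=model(n);d=r.T@np.linalg.solve(K,[p[0],p[1],1]);return -r.T@t,d
def plane(n,p,z):
    o,d=ray(n,p);return o+d*(z-o[2])/d[2]
def tri(p,q,a="scene",b="top"):
    o1,d1=ray(a,p);o2,d2=ray(b,q)
    s=np.linalg.lstsq(np.c_[d1,-d2],o2-o1,rcond=None)[0]
    u,v=o1+s[0]*d1,o2+s[1]*d2;return (u+v)/2,np.linalg.norm(u-v)
def orange(im,box):
    x0,y0,x1,y1=box;h=cv2.cvtColor(im,cv2.COLOR_BGR2HSV)
    m=cv2.inRange(h,(5,150,90),(22,255,255));k=np.zeros_like(m);k[y0:y1,x0:x1]=m[y0:y1,x0:x1]
    c=max(cv2.findContours(k,cv2.RETR_EXTERNAL,cv2.CHAIN_APPROX_NONE)[0],key=cv2.contourArea)
    return cv2.fitEllipse(cv2.convexHull(c))
E
python3 - <<'E'
from h import *
S=cv2.imread("pics/scene0.png");T=cv2.imread("pics/top0.png")
a=orange(S,(280,130,360,200));b=orange(T,(280,220,350,280));print(a,b)
p,e=tri(a[0],b[0]);print("slot",p,e)
# deck corners
g=cv2.cvtColor(T,cv2.COLOR_BGR2GRAY);gs=cv2.cvtColor(S,cv2.COLOR_BGR2GRAY)
c=np.array([[[264,161]],[[407,166]],[[404,290]]],np.float32)
c=cv2.cornerSubPix(g,c,(4,4),(-1,-1),(3,30,.01))[:,0];print(c)
P=[plane("top",q,.15) for q in c];print(np.round(P,4))
d=P[0]-P[1];print("L",np.linalg.norm(d),np.linalg.norm(P[1]-P[2]))
yaw=np.arctan2(-d[0],d[1]);print("yaw",yaw)
cs=cv2.cornerSubPix(gs,np.array([[[363,278]],[[184,258]]],np.float32),(4,4),(-1,-1),(3,30,.01))[:,0];print(cs)
for q,w in zip(cs,c[:2]): print(plane("scene",q,.15),tri(q,w))
# crops
big=np.hstack([cv2.resize(S[110:330,170:400],None,fx=1.7,fy=1.7)[:374,:391],cv2.resize(T[150:300,240:420],None,fx=2.2,fy=2.2,interpolation=2)[:374]if 0 else cv2.resize(T[150:300,240:420],(396,374),interpolation=2)])
cv2.imwrite("pics/crop0.png",big)
E
```

```text
((318.82916259765625, 164.65789794921875), (37.76081848144531, 41.024658203125), 78.20423126220703) ((313.6573791503906, 250.22891235351562), (31.613868713378906, 35.266902923583984), 95.9229736328125)
slot [ 0.54088869 -0.00287358  0.21743265] 0.0019541539435075834
[[263.80194 160.50581]
 [406.3555  165.63086]
 [401.1286  293.49112]]
[[ 0.7565  0.1103  0.15  ]
 [ 0.7416 -0.2264  0.15  ]
 [ 0.4411 -0.2071  0.15  ]]
L 0.3369958832248956 0.3011044618367966
yaw -0.04431911890913732
[[363. 278.]
 [184. 258.]]
[0.73601804 0.10277872 0.15      ] (array([0.75175218, 0.10580036, 0.17062507]), np.float64(0.005176793104908785))
[ 0.73947662 -0.20503247  0.15      ] (array([ 0.73916934, -0.21596659,  0.1499436 ]), np.float64(0.02064268690985865))
```

View pics/crop0.png

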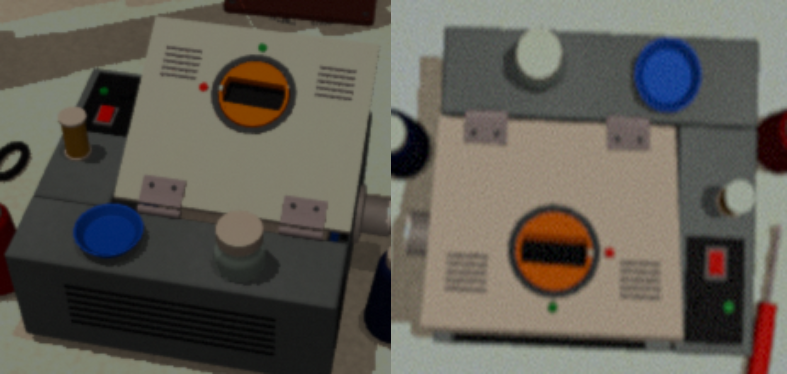

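The crop confirms the slot lies along the extractor's y, with the ribbed pad left of the disc. The pose (L 0.337 × 0.301) fits the given sizes, and the slot height fits a cover angle of about 0.41 rad.

```bash
cat >>h.py <<'E'
def rel(p,yaw):
    """shift mm and rotvec in tool axes to reach world p with tool down, tool x at yaw"""
    s=manip.get_state();r0=R.from_rotvec(s["tool_rot"]);rt=R.from_euler("z",yaw)*R.from_rotvec([np.pi,0,0])
    print("t",s["time_s"],"tcp",s["tcp_pos"].round(4),"F",s["force"].round(1),"j7",s["joints"][6].round(2))
    print(np.round(r0.inv().apply(np.array(p)-s["tcp_pos"])*1e3,1),(r0.inv()*rt).as_rotvec().round(3))
E
python3 - <<'E'
from h import *
rel((.512,.087,.33),3.09)
E
```

```text
t 0.1 tcp [ 0.2777 -0.5872  0.2009] F [ 0.1 -0.2  0.7] j7 -0.06
[ 500.  -509.5 -128.3] [-1.000e-03 -2.000e-03 -2.648e+00]
```

>>> {"name": "send_rows", "arguments": {"steps": [[0, 0, -45, 0, 0, 0], [0, 0, -90, 0, 0, 0], [0, 0, -130, 0, 0, 0], [500, -510, -130, 0, 0, -2.65], [500, -510, -130, 0, 0, -2.65], [500, -510, -130, 0, 0, -2.65], [500, -510, -130, 0, 0, -2.65], [500, -510, -130, 0, 0, -2.65], [500, -510, -130, 0, 0, -2.65], [500, -510, -130, 0, 0, -2.65], [500, -510, -130, 0, 0, -2.65], [500, -510, -130, 0, 0, -2.65]], "gripper": 0}}

```text
time_s: 1.3
tcp_pos: [0.4253, -0.1604, 0.3316]
tool_rot: [1.956, 2.459, -0.0]
force: [0.9, 0.3, -0.8]
grip_width: 0.031
finger_force: 0.0
```

```bash
python3 - <<'E'
from h import *
rel((.512,.087,.29),3.09)
E
```

```text
t 1.3 tcp [ 0.4253 -0.1604  0.3316] F [ 0.9  0.3 -0.8] j7 0.53
[221.5 140.1  41.6] [-0.     0.    -1.292]
```

>>> {"name": "send_rows", "arguments": {"steps": [[220, 140, 30, 0, 0, -1.3], [220, 140, 30, 0, 0, -1.3], [220, 140, 30, 0, 0, -1.3], [220, 140, 30, 0, 0, -1.3], [220, 140, 30, 0, 0, -1.3], [220, 140, 30, 0, 0, -1.3], [220, 140, 30, 0, 0, -1.3], [220, 140, 30, 0, 0, -1.3], [220, 140, 30, 0, 0, -1.3], [220, 140, 30, 0, 0, -1.3], [220, 140, 30, 0, 0, -1.3]]}}

```text
time_s: 2.4
tcp_pos: [0.5136, 0.0828, 0.3016]
tool_rot: [-0.083, -3.14, -0.0]
force: [-0.4, 0.6, 0.1]
grip_width: 0.002
finger_force: 0.0
```

```bash
python3 - <<'E'
from h import *
rel((.512,.087,.24),3.09)
E
```

```text
t 2.4 tcp [0.5136 0.0828 0.3016] F [-0.4  0.6  0.1] j7 1.24
[ 1.8  4.1 61.6] [-0.    -0.    -0.002]
```

>>> {"name": "send_rows", "arguments": {"steps": [[0, 4, 40, 0, 0, 0], [0, 4, 60, 0, 0, 0], [0, 4, 72, 0, 0, 0], [0, 4, 82, 0, 0, 0], [0, 4, 92, 0, 0, 0], [0, 4, 102, 0, 0, 0], [0, 4, 112, 0, 0, 0], [0, 4, 120, 0, 0, 0], [0, 4, 126, 0, 0, 0], [0, 4, 130, 0, 0, 0]]}}

```text
time_s: 3.4
tcp_pos: [0.5138, 0.0869, 0.1712]
tool_rot: [-0.078, -3.14, -0.0]
force: [-0.6, -0.1, -0.1]
grip_width: 0.009
finger_force: 0.2
```

>>> {"name": "send_rows", "arguments": {"steps": [[0, 0, 3, 0, 0, 0], [0, 0, 6, 0, 0, 0], [0, 0, 8, 0, 0, 0], [0, 0, 10, 0, 0, 0], [0, 0, 10, 0, 0, 0]]}}

```text
time_s: 3.9
tcp_pos: [0.5138, 0.0869, 0.1616]
tool_rot: [-0.078, -3.14, -0.0]
force: [-0.4, 0.3, -0.2]
grip_width: 0.007
finger_force: 0.0
```

```bash
python3 - <<'E'
from h import *
S=manip.camera("scene");W=manip.camera("wrist");T=manip.camera("top")
cv2.imwrite("pics/b.png",np.hstack([cv2.resize(S[90:330,160:400],(400,400),interpolation=2),cv2.resize(W,(400,400))]))
cv2.imwrite("pics/Tb.png",T);cv2.imwrite("pics/Wb.png",W);print(manip.get_state()["force"])
E
```

```text
[ 0.2188168   0.33389312 -0.32162632]
```

View pics/b.png

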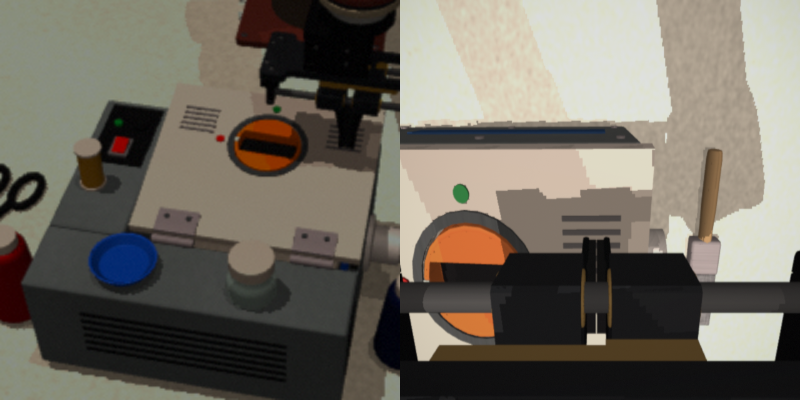

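The pictures show the cover nearly shut, with the fingertips at the left ribs and the slot still along y. There is no seal force yet, so I push a bit further.

>>> {"name": "send_rows", "arguments": {"steps": [[0, 0, 1, 0, 0, 0], [0, 0, 2, 0, 0, 0], [0, 0, 3, 0, 0, 0], [0, 0, 4, 0, 0, 0], [0, 0, 4, 0, 0, 0]]}}

```text
time_s: 4.55
tcp_pos: [0.5138, 0.0869, 0.1576]
tool_rot: [-0.078, -3.14, -0.0]
force: [-0.1, -0.0, 0.1]
grip_width: 0.006
finger_force: 0.0
```

```bash
python3 - <<'E'
from h import *
s=manip.get_state();W=manip.camera("wrist");S=manip.camera("scene")
print(s["force"],s["wrist_torque"],s["joint_torque"].round(1))
m=manip.camera_model("wrist");K=m["intrinsics"];A=m["T_tool_cam"]
M=np.eye(4);M[:3,:3]=R.from_rotvec(s["tool_rot"]).as_matrix();M[:3,3]=s["tcp_pos"];C=M@A
a=orange(S,(280,110,370,210));print(a)
# green dot in both views, and disc
def dot(im,lo,hi,box):
    x0,y0,x1,y1=box;k=cv2.inRange(cv2.cvtColor(im[y0:y1,x0:x1],cv2.COLOR_BGR2HSV),lo,hi);n,_,st,ce=cv2.connectedComponentsWithStats(k)
    i=1+st[1:,4].argmax();return ce[i]+[x0,y0],st[i,4]
g=((40,90,40),(85,255,255))
p,n1=dot(S,*g,(300,130,350,180));q,n2=dot(W,*g,(0,190,120,280));print(p,n1,q,n2)
o1,d1=ray("scene",p);o2=C[:3,3];d2=C[:3,:3]@np.linalg.solve(K,[q[0],q[1],1])
t=np.linalg.lstsq(np.c_[d1,-d2],o2-o1,rcond=None)[0];print("green",o1+t[0]*d1,o2+t[1]*d2)
print("slot at z .165 scene",plane("scene",a[0],.165))
print(cv2.imwrite("pics/c.png",np.hstack([cv2.resize(S[110:210,280:400],(600,500),interpolation=2)])))
E
```

```text
[-0.12913123 -0.01265183  0.07181829] [ 0.13511441 -0.06431627  0.00819072] [  0.  -43.2  -3.6 -38.6   0.    0.1  -0. ]
((316.60894775390625, 183.20289611816406), (17.67405891418457, 34.29478454589844), 105.18692779541016)
[325.61538462 156.61538462] 13 [ 97.26558891 230.27713626] 433
green [0.4737227  0.00131126 0.18061081] [ 0.47318285 -0.00053684  0.18153033]
slot at z .165 scene [ 0.53486006 -0.00695116  0.165     ]
True
```

View pics/c.png

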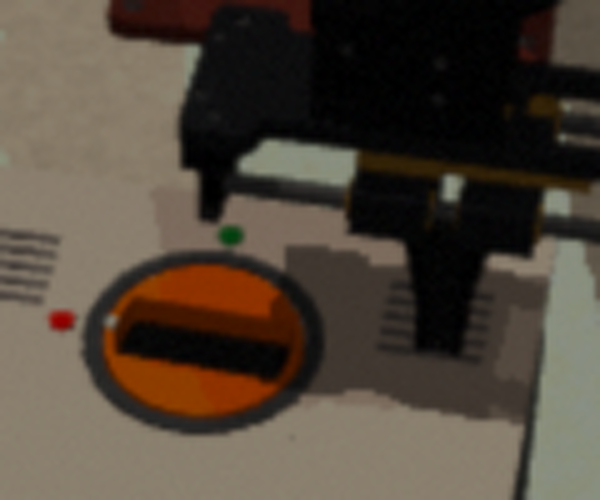

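The crop shows the fingertip on the ribs at about pixel (368,180), the green dot at (326,157), and the slot still along y. The green dot's height suggests the cover is still at about 0.1 rad.

>>> {"name": "send_rows", "arguments": {"steps": [[0, 0, 1, 0, 0, 0], [0, 0, 2, 0, 0, 0], [0, 0, 3, 0, 0, 0], [0, 0, 4, 0, 0, 0], [0, 0, 5, 0, 0, 0], [0, 0, 5, 0, 0, 0]]}}

```text
time_s: 5.25
tcp_pos: [0.5138, 0.0869, 0.1526]
tool_rot: [-0.078, -3.14, -0.0]
force: [0.5, -0.7, 0.3]
grip_width: 0.006
finger_force: 0.0
```

```bash
python3 - <<'E'
from h import *
for z in (.155,.165,.175,.185): print(z,plane("scene",(368,180.5),z))
K,r,t=model("scene")
for z in (.1576,.177):print(cv2.projectPoints(np.array([[.5138,.0869,z]]),r,t,K,None)[0].ravel())
E
```

```text
0.155 [0.50128095 0.08851676 0.155     ]
0.165 [0.51217605 0.08892355 0.165     ]
0.175 [0.52307116 0.08933034 0.175     ]
0.185 [0.53396626 0.08973713 0.185     ]
[366.62766411 183.79687559]
[367.25257563 176.30081047]
```

```bash
cat >>h.py <<'E'
def dot(im,box,lo=(40,90,40),hi=(85,255,255)):
    x0,y0,x1,y1=box;k=cv2.inRange(cv2.cvtColor(im[y0:y1,x0:x1],cv2.COLOR_BGR2HSV),lo,hi);n,_,st,ce=cv2.connectedComponentsWithStats(k)
    i=1+st[1:,4].argmax();return ce[i]+[x0,y0],st[i,4]
def wray(s,q):
    m=manip.camera_model("wrist");A=np.array(m["T_tool_cam"]);r=R.from_rotvec(s["tool_rot"])
    return s["tcp_pos"]+r.apply(A[:3,3]),r.apply(A[:3,:3]@np.linalg.solve(m["intrinsics"],[q[0],q[1],1]))
def tri2(a,b):
    (o1,d1),(o2,d2)=a,b;t=np.linalg.lstsq(np.c_[d1,-d2],o2-o1,rcond=None)[0];u,v=o1+t[0]*d1,o2+t[1]*d2
    return ((u+v)/2).round(4),np.linalg.norm(u-v).round(4)
E
python3 - <<'E'
from h import *
s=manip.get_state();W=manip.camera("wrist");S=manip.camera("scene")
p,_=dot(S,(300,130,350,180));q,_=dot(W,(0,170,120,280));print(p,q,tri2(ray("scene",p),wray(s,q)))
cv2.imwrite("pics/d.png",np.hstack([cv2.resize(S[120:220,300:400],(400,400),interpolation=2),cv2.resize(W[100:400,200:500],(400,400))]))
p,_=dot(cv2.imread("pics/scene0.png"),(300,120,340,150));q,_=dot(cv2.imread("pics/top0.png"),(300,260,330,285));print("start",p,q,tri2(ray("scene",p),ray("top",q)))
E
```

```text
[325.78571429 158.64285714] [ 98.01856148 228.33178654] (array([0.4729, 0.0006, 0.1755]), np.float64(0.0023))
start [323.88235294 137.58823529] [313.18181818 272.81818182] (array([ 0.492 , -0.0009,  0.2418]), np.float64(0.0019))
```

View pics/d.png

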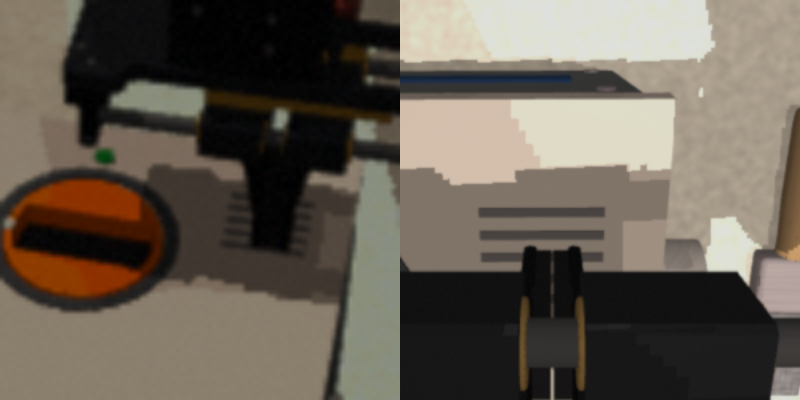

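The pictures show the fingertips resting on the ribs and the cover following them down. By the images, contact happens at a reported TCP height about 20 mm lower than expected, so I go by force from here.

>>> {"name": "send_rows", "arguments": {"steps": [[0, 0, 1.5, 0, 0, 0], [0, 0, 3, 0, 0, 0], [0, 0, 4.5, 0, 0, 0], [0, 0, 6, 0, 0, 0], [0, 0, 7, 0, 0, 0], [0, 0, 8, 0, 0, 0], [0, 0, 8, 0, 0, 0]]}}

```text
time_s: 6.05
tcp_pos: [0.5138, 0.087, 0.1447]
tool_rot: [-0.078, -3.14, -0.0]
force: [-0.8, -0.5, 0.7]
grip_width: 0.003
finger_force: 0.5
```

>>> {"name": "send_rows", "arguments": {"steps": [[0, 0, 1, 0, 0, 0], [0, 0, 2, 0, 0, 0], [0, 0, 3, 0, 0, 0], [0, 0, 3, 0, 0, 0]]}}

```text
time_s: 6.45
tcp_pos: [0.5137, 0.0869, 0.1418]
tool_rot: [-0.078, -3.14, 0.0]
force: [-3.4, 0.4, 4.1]
grip_width: 0.009
finger_force: 2.0
```

```bash
python3 - <<'E'
from h import *
s=manip.get_state();W=manip.camera("wrist");S=manip.camera("scene")
p,_=dot(S,(300,130,350,180));q,_=dot(W,(0,170,120,280));print(s["force"],p,q,tri2(ray("scene",p),wray(s,q)))
E
```

```text
[-3.40633301  0.43965798  4.12161628] [325.84615385 163.23076923] [ 99.48130841 225.34579439] (array([0.4719, 0.0006, 0.1629]), np.float64(0.0025))
```

>>> {"name": "send_rows", "arguments": {"steps": [[0, 0, 1, 0, 0, 0], [0, 0, 2, 0, 0, 0], [0, 0, 2, 0, 0, 0]]}}

```text
time_s: 6.85
tcp_pos: [0.5136, 0.087, 0.1399]
tool_rot: [-0.078, -3.14, 0.0]
force: [-4.8, -0.8, 5.1]
grip_width: 0.004
finger_force: 3.1
```

>>> {"name": "send_rows", "arguments": {"steps": [[0, 0, -10, 0, 0, 0], [0, 0, -40, 0, 0, 0], [0, 0, -80, 0, 0, 0], [0, -87, -80, 0, 0, 0], [0, -87, -80, 0, 0, 0], [0, -87, -80, 0, 0, 0]], "gripper": 30}}

```text
time_s: 7.45
tcp_pos: [0.5098, -0.0062, 0.2202]
tool_rot: [0.091, 3.139, -0.003]
force: [-1.0, 0.0, -0.4]
grip_width: 0.337
finger_force: 0.0
```

```bash
python3 - <<'E'
from h import *
s=manip.get_state();W=manip.camera("wrist");S=manip.camera("scene");print(s["tcp_pos"],s["grip_width"]*87)
p,_=dot(S,(300,130,350,185));q,n=dot(W,(150,0,500,330));print(p,q,n,tri2(ray("scene",p),wray(s,q)))
red=((0,150,80),(4,255,255))
p,_=dot(S,(270,150,310,195),*red);print(p)
a=orange(S,(280,110,370,220));print(a)
print("slot by scene",plane("scene",a[0],.162),plane("scene",a[0],.167))
cv2.imwrite("pics/e.png",np.hstack([cv2.resize(S[110:230,260:380],(400,400),interpolation=2),cv2.resize(W,(400,400))]));cv2.imwrite("pics/We.png",W)
E
```

```text
[ 0.50981893 -0.00620188  0.22019374] 29.332186651213124
[325.36363636 161.36363636] [321.65641026 192.76923077] 195 (array([4.720e-01, 1.000e-04, 1.668e-01]), np.float64(0.0012))
[292.13333333 177.2       ]
((317.9822082519531, 190.0319366455078), (9.015830039978027, 31.747976303100586), 96.65296936035156)
slot by scene [ 0.54990109 -0.00199174  0.162     ] [ 0.55508318 -0.00120039  0.167     ]
```

View pics/e.png

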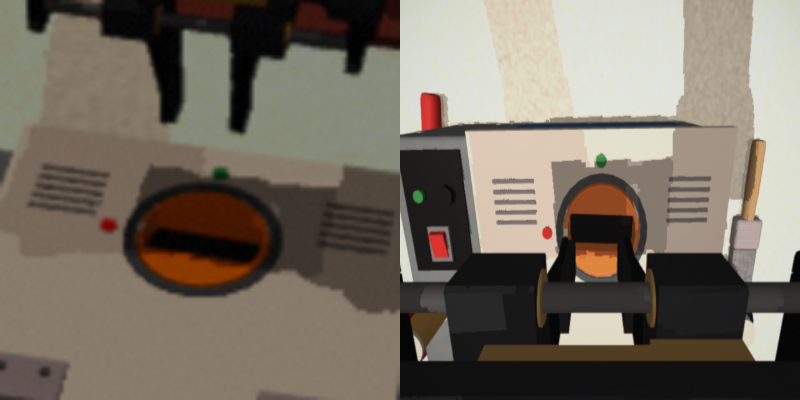

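The pictures show the cover down on the seal (green dot at z 0.167), the slot along y, and the spread fingers above and in front of it. Next I centre over the slot using the ring and dots.

```bash
python3 - <<'E'
from h import *
W=cv2.imread("pics/We.png");s=manip.get_state()
print(tri2(ray("scene",(320.6,182)),wray(s,(321,270))),plane("scene",(320.6,182),.166))
S=manip.camera("scene");r=((0,150,80),(4,255,255))
p,_=dot(S,(270,150,310,195),*r);q,n=dot(W,(200,260,270,300),*r);print(p,q,n,tri2(ray("scene",p),wray(s,q)))
rel((.525,-.001,.190),3.09)
E
```

```text
(array([0.5239, 0.0006, 0.159 ]), np.float64(0.0031)) [5.31436906e-01 1.96222376e-04 1.66000000e-01]
[292.13333333 177.2       ] [235.08536585 279.36585366] 164 (array([ 0.5252, -0.0544,  0.1644]), np.float64(0.0033))
t 7.6 tcp [5.098e-01 5.000e-04 2.201e-01] F [-0.1  0.6 -0.4] j7 1.4
[-15.2  -0.7  30.1] [0.    0.001 0.002]
```

>>> {"name": "send_rows", "arguments": {"steps": [[-17, -1.5, 20, 0, 0, 0], [-17, -1.5, 40, 0, 0, 0], [-17, -1.5, 55, 0, 0, 0], [-17, -1.5, 55, 0, 0, 0], [-17, -1.5, 55, 0, 0, 0]], "gripper": 24}}

```text
time_s: 8.1
tcp_pos: [0.5264, -0.0015, 0.1651]
tool_rot: [-0.076, -3.141, -0.0]
force: [0.6, -0.1, -0.2]
grip_width: 0.275
finger_force: 0.0
```

```bash
python3 - <<'E'
from h import *
W=manip.camera("wrist");S=manip.camera("scene");print(manip.get_state()["tcp_pos"])
cv2.imwrite("pics/f.png",np.hstack([cv2.resize(S[130:220,270:360],(400,400),interpolation=2),cv2.resize(W[150:400,195:445],(400,400))]))
E
```

```text
[ 0.52697064 -0.00189949  0.16585566]
```

View pics/f.png

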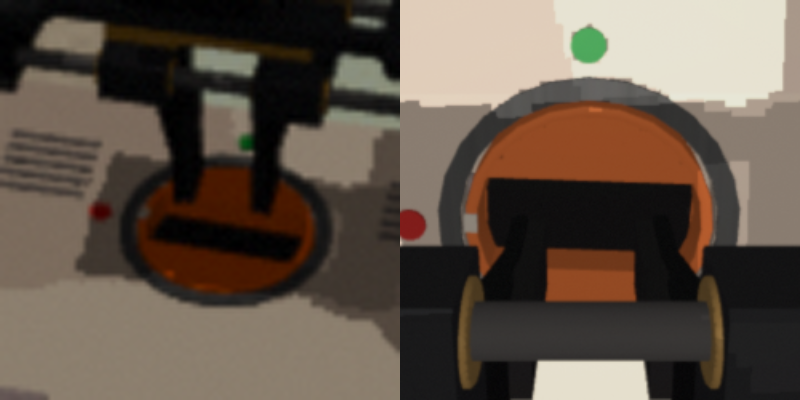

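```bash
python3 - <<'E'
from h import *
K,r,t=model("scene")
for P in ((.527,-.001,.166),(.527,-.001,.152),(.5365,-.001,.166),(.5365,-.001,.186)):print(P,cv2.projectPoints(np.array([P]),r,t,K,None)[0].ravel())
m=manip.camera_model("wrist");A=np.array(m["T_tool_cam"])
for P in ((.0,0,0),(.0095,0,0),(.0095,0,-.02)):
    c=A[:3,:3].T@(np.array(P)-A[:3,3]);print(P,(np.array(m["intrinsics"])@c/c[2])[:2])
E
```

```text
(0.527, -0.001, 0.166) [320.32680021 180.36627735]
(0.527, -0.001, 0.152) [320.29643584 185.72542578]
(0.5365, -0.001, 0.166) [319.57770548 183.73230562]
(0.5365, -0.001, 0.186) [319.61246976 175.90508519]
(0.0, 0, 0) [315.70601132 288.58680122]
(0.0095, 0, 0) [315.72740361 270.47330912]
(0.0095, 0, -0.02) [315.91490105 286.89076436]
```

Fingertips in both views sit about 20 mm behind the reported TCP and are centred over the slot laterally. Descending.

>>> {"name": "send_rows", "arguments": {"steps": [[-1, 0.5, 5, 0, 0, 0], [-1, 0.5, 10, 0, 0, 0], [-1, 0.5, 15, 0, 0, 0], [-1, 0.5, 20, 0, 0, 0], [-1, 0.5, 25, 0, 0, 0], [-1, 0.5, 25, 0, 0, 0]]}}

```text
time_s: 8.8
tcp_pos: [0.527, -0.0019, 0.1389]
tool_rot: [-0.078, -3.139, -0.0]
force: [-0.2, 0.4, -0.8]
grip_width: 0.28
finger_force: 0.0
```

>>> {"name": "send_rows", "arguments": {"steps": [[0, 0, 3, 0, 0, 0], [0, 0, 6, 0, 0, 0], [0, 0, 8, 0, 0, 0], [0, 0, 9, 0, 0, 0], [0, 0, 9, 0, 0, 0]]}}

```text
time_s: 9.3
tcp_pos: [0.5276, -0.0019, 0.131]
tool_rot: [0.078, 3.14, -0.0]
force: [-0.6, 0.2, 1.6]
grip_width: 0.271
finger_force: 1.2
```

>>> {"name": "send_rows", "arguments": {"steps": [[0, 0, 1, 0, 0, 0], [0, 0, 2, 0, 0, 0], [0, 0, 3, 0, 0, 0], [0, 0, 4, 0, 0, 0], [0, 0, 5, 0, 0, 0], [0, 0, 5, 0, 0, 0]]}}

```text
time_s: 9.9
tcp_pos: [0.5278, -0.0019, 0.127]
tool_rot: [0.078, 3.14, -0.001]
force: [-5.0, -0.5, 12.6]
grip_width: 0.269
finger_force: 6.4
```

>>> {"name": "send_rows", "arguments": {"steps": [[0, 0, 1.5, 0, 0, 0.0], [0, 0, 1.5, 0, 0, 0.1], [0, 0, 1.5, 0, 0, 0.2], [0, 0, 1.5, 0, 0, 0.3], [0, 0, 1.5, 0, 0, 0.4], [0, 0, 1.5, 0, 0, 0.5], [0, 0, 1.5, 0, 0, 0.6], [0, 0, 1.5, 0, 0, 0.7], [0, 0, 1.5, 0, 0, 0.8]]}}

```text
time_s: 10.8
tcp_pos: [0.5278, -0.0025, 0.1266]
tool_rot: [1.301, 2.858, -0.002]
force: [-10.1, -3.1, 25.0]
grip_width: 0.282
finger_force: 12.5
```

```bash
python3 - <<'E'
from h import *
s=manip.get_state();print(s["force"],s["wrist_torque"],s["joints"].round(2))
E
```

```text
[-10.10201061  -3.12122643  25.01058617] [-0.53016231  2.28549121  0.11857399] [ 0.39  0.18 -0.52  1.84  0.1   1.15  0.55]
```

>>> {"name": "send_rows", "arguments": {"steps": [[0, 0, 0, 0, 0, 0.1], [0, 0, 0, 0, 0, 0.2], [0, 0, 0, 0, 0, 0.3], [0, 0, 0, 0, 0, 0.4], [0, 0, 0, 0, 0, 0.5], [0, 0, 0, 0, 0, 0.6], [0, 0, 0, 0, 0, 0.7], [0, 0, 0, 0, 0, 0.8], [0, 0, 0, 0, 0, 0.9], [0, 0, 0, 0, 0, 0.95], [0, 0, 0, 0, 0, 0.95]]}}

```text
time_s: 11.9
tcp_pos: [0.5292, -0.0019, 0.1268]
tool_rot: [2.46, 1.949, 0.005]
force: [-3.5, -1.1, 19.5]
grip_width: 0.275
finger_force: 9.6
```

```bash
python3 - <<'E'
from h import *
s=manip.get_state();print(s["force"],s["wrist_torque"],s["joints"].round(2));r=R.from_rotvec(s["tool_rot"]).as_matrix();print(np.arctan2(r[1,0],r[0,0]))
S=manip.camera("scene");cv2.imwrite("pics/g.png",cv2.resize(S[120:220,260:380],(600,500),interpolation=2))
E
```

```text
[-3.50740665 -1.14105294 19.50174076] [-0.21805534  0.68540053  0.04600775] [ 0.31  0.17 -0.43  1.84  0.08  1.14 -0.38]
1.3398562984087108
```

>>> {"name": "send_rows", "arguments": {"steps": [[0, 0, 0, 0, 0, 0.05], [0, 0, 0, 0, 0, 0.1], [0, 0, 0, 0, 0, 0.15], [0, 0, 0, 0, 0, 0.2], [0, 0, 0, 0, 0, 0.2]]}}

```text
time_s: 12.45
tcp_pos: [0.5293, -0.0022, 0.1268]
tool_rot: [2.636, 1.7, 0.004]
force: [-3.8, -4.4, 19.5]
grip_width: 0.282
finger_force: 67.6
```

```bash
python3 - <<'E'
from h import *
s=manip.get_state();print(s["force"],s["wrist_torque"],s["joints"].round(2));r=R.from_rotvec(s["tool_rot"]).as_matrix();print(np.arctan2(r[1,0],r[0,0]))
E
```

```text
[-3.78410692 -4.36224671 19.50799388] [-0.93506947  0.65998876  3.3802846 ] [ 0.29  0.17 -0.41  1.84  0.08  1.14 -0.57]
1.1456180498597106
```

Torque jumped to 3.4 N m, so the fastener is at its stop. I back the turn off and lift clear.

>>> {"name": "send_rows", "arguments": {"steps": [[0, 0, 0, 0, 0, -0.12], [0, 0, 0, 0, 0, -0.22], [0, 0, -5, 0, 0, -0.25], [0, 0, -15, 0, 0, -0.25], [0, 0, -30, 0, 0, -0.25], [0, 0, -65, 0, 0, -0.25], [0, 0, -110, 0, 0, -0.25], [100, 0, -150, 0, 0, -0.25], [100, 0, -150, 0, 0, -0.25], [100, 0, -150, 0, 0, -0.25], [100, 0, -150, 0, 0, -0.25]]}}

```text
time_s: 13.55
tcp_pos: [0.5694, 0.0913, 0.2753]
tool_rot: [-2.408, -2.017, -0.002]
force: [-0.2, 0.1, -0.2]
grip_width: 0.274
finger_force: 0.0
```

```bash
python3 - <<'E'
from h import *
s=manip.get_state();print(s["tcp_pos"],s["force"])
S=manip.camera("scene");T=manip.camera("top");W=manip.camera("wrist");p,_=dot(S,(300,130,350,185));print(p)
cv2.imwrite("pics/z.png",np.hstack([cv2.resize(S[110:330,100:460],(480,400),interpolation=2),cv2.resize(W,(320,240)).repeat(1,0) if 0 else cv2.copyMakeBorder(cv2.resize(W,(320,240)),0,160,0,0,0)]))
E
```

```text
[0.56940181 0.09125926 0.27533106] [-0.24794391  0.09589623 -0.15398551]
[325.69230769 164.        ]
```

View pics/z.png

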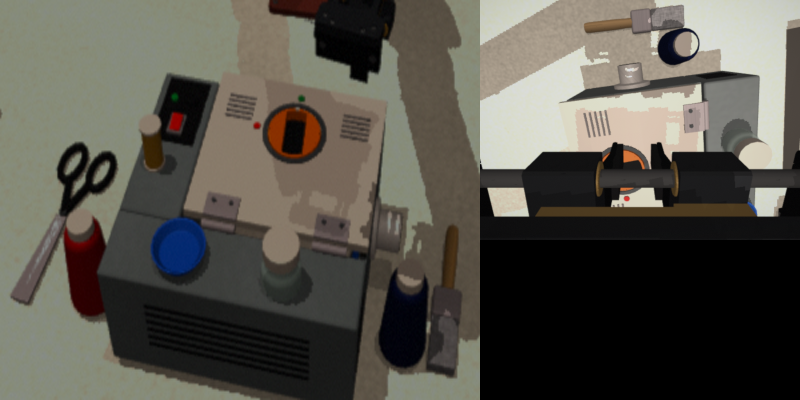

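The picture shows the slot turned along the extractor's x at (295,135) and the cover down: the green dot sits lower than when pressed, at row 164. All the sewing things are in place and the robot is clear.

```bash
python3 -c "
from cell import manip
print(manip.get_state()['joint_velocities'].round(3));print(manip.sign_off())"
```

```text
[ 0.011 -0.002  0.002  0.006 -0.001 -0.002 -0.002]
the job is handed in; nothing more can be done
None
```

The cover is down and looks flush in the last pictures, the fastener is turned to its stop, the sewing things look undisturbed, and the job was handed in at about 13.7 s; the judge's verdict was not shown.

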